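Find the empty pocket by its rocking lid and open it

TASK

Three pockets of the dark storage block are packed solid and one is empty. With the fingertips, gently press the black-ribbed strip of one lid after another until you find the lid that rocks; then push that lid's raised part over until the lid stands upright and leave it open, ready for the next samples. Only press and push: pick nothing up, force no lid that does not give, and leave the loose things around undisturbed.

Things in the scene. Friction and masses are not known exactly. Their poses are not given: they have to be found in the camera images.
- rack: dark steel storage block, 186 x 154 x 70 mm (x, y, z), fixed; origin at the centre of its underside, x points from its near to its far side, y to its left. On top, flush with the 6 mm walls, are four identical aluminium see-saw lids, two by two, each over a pocket 84 x 68 mm, 64 mm deep. Three pockets are packed solid, one (another each time) is empty; from above all look alike.
- lid_1 (a joint): angle of the near left lid: 0 flat and shut, grows as its ribbed part goes down and its near part swings up; 1.57 upright, stop at 1.75. Over the empty pocket it turns under about 2 N on the ribs (they may go 30 mm deep) and its stiff hinge holds it at any angle; over a packed pocket it stops dead below 0.1 rad
- lid_1_hinge (a point): middle of the hinge of the near left lid, 68 mm above the desk, at x = -39, y = 37 mm in the rack's frame. The hinge runs along the rack's y. The lid, 80 x 64 x 4 mm (x, y, z), reaches 34 mm to the far (+x) side of it (the press strip, with four black ribs) and 46 mm to the near (-x) side
- lid_1_press (a point): middle of the ribbed press strip of the near left lid, on its upper face, 21 mm on the far side of the hinge; moves with the lid; 70 mm above the desk when shut
- lid_1_edge (a point): middle of the near edge of the near left lid, which swings up, 46 mm from the hinge; moves with the lid
- lid_2 (a joint): angle of the near right lid: 0 flat and shut, grows as its ribbed part goes down and its near part swings up; 1.57 upright, stop at 1.75. Over the empty pocket it turns under about 2 N on the ribs (they may go 30 mm deep) and its stiff hinge holds it at any angle; over a packed pocket it stops dead below 0.1 rad
- lid_2_hinge (a point): middle of the hinge of the near right lid, 68 mm above the desk, at x = -39, y = -37 mm in the rack's frame. The hinge runs along the rack's y. The lid, 80 x 64 x 4 mm (x, y, z), reaches 34 mm to the far (+x) side of it (the press strip, with four black ribs) and 46 mm to the near (-x) side
- lid_2_press (a point): middle of the ribbed press strip of the near right lid, on its upper face, 21 mm on the far side of the hinge; moves with the lid; 70 mm above the desk when shut
- lid_2_edge (a point): middle of the near edge of the near right lid, which swings up, 46 mm from the hinge; moves with the lid
- lid_3 (a joint): angle of the far left lid: 0 flat and shut, grows as its ribbed part goes down and its near part swings up; 1.57 upright, stop at 1.75. Over the empty pocket it turns under about 2 N on the ribs (they may go 30 mm deep) and its stiff hinge holds it at any angle; over a packed pocket it stops dead below 0.1 rad
- lid_3_hinge (a point): middle of the hinge of the far left lid, 68 mm above the desk, at x = 51, y = 37 mm in the rack's frame. The hinge runs along the rack's y. The lid, 80 x 64 x 4 mm (x, y, z), reaches 34 mm to the far (+x) side of it (the press strip, with four black ribs) and 46 mm to the near (-x) side
- lid_3_press (a point): middle of the ribbed press strip of the far left lid, on its upper face, 21 mm on the far side of the hinge; moves with the lid; 70 mm above the desk when shut
- lid_3_edge (a point): middle of the near edge of the far left lid, which swings up, 46 mm from the hinge; moves with the lid
- lid_4 (a joint): angle of the far right lid: 0 flat and shut, grows as its ribbed part goes down and its near part swings up; 1.57 upright, stop at 1.75. Over the empty pocket it turns under about 2 N on the ribs (they may go 30 mm deep) and its stiff hinge holds it at any angle; over a packed pocket it stops dead below 0.1 rad
- lid_4_hinge (a point): middle of the hinge of the far right lid, 68 mm above the desk, at x = 51, y = -37 mm in the rack's frame. The hinge runs along the rack's y. The lid, 80 x 64 x 4 mm (x, y, z), reaches 34 mm to the far (+x) side of it (the press strip, with four black ribs) and 46 mm to the near (-x) side
- lid_4_press (a point): middle of the ribbed press strip of the far right lid, on its upper face, 21 mm on the far side of the hinge; moves with the lid; 70 mm above the desk when shut
- lid_4_edge (a point): middle of the near edge of the far right lid, which swings up, 46 mm from the hinge; moves with the lid
- stud: loose brown turned stud, 23 x 23 x 14 mm, on the desk to the left of the rack, to be left alone; origin at its underside
- teal_button: loose teal covered button, 26 x 26 x 11 mm, on the desk to the left of the rack, to be left alone; origin at its underside
- jar: loose lidded jar of studs, 58 mm across, 70 mm high, behind the rack, to be left alone; origin at its underside
- grease_pot: loose grey grease pot with a pale lid, 57 mm across, 32 mm high, behind the rack, to be left alone; origin at its underside

How it is judged:
By the outcome, as a careful person would: the job done as asked, in the order asked, and still so for the second after the job is handed in, with the robot touching nothing.
It also fails if it takes over 64 s, if anything falls off the work surface, if the arm or the gripper's body presses on something with over 40 N, if the wrist force passes 120 N, or if a joint passes its speed limit or range.

ROBOT

A 6-joint arm with a two-finger parallel gripper is mounted at the origin on a cart in front of the work surface, level with it; the furniture and walls round the work are solid. World frame = base frame: x ahead of the robot, y to its left, z up, the work surface at z = 0. Lengths are in m, angles in rad, forces in N, time in s.
With the tool pointing down it reaches from about 0.4 to 0.925 m from the base axis. Payload 3.4 kg.
Tool frame: the origin (TCP) lies midway between the tips of the shut fingers; the grasp point (between the pads) lies 19 mm behind it; z points along the fingers, y is the direction in which the jaws open and shut (so a half turn about z gives the same grasp; the last joint's range is limited). The gripper opens to 85 mm and grips with 20 to 120 N. Pads are 22 mm wide; open, the fingers measure 114 mm over their backs; the gripper's body (76 mm by 85 mm) begins 54 mm behind the grasp point. The pads swing forward as they close: fully open they stand 13 mm farther back than shut.
Start: joints at [1.21, 0.307, 1.506, -0, 1.328, -0.073], TCP at [0.163, 0.552, 0.231] pointing down, gripper open.
Joint ranges: [-3.12, 3.12], [-1.05, 2.28], [0.14, 2.33], [-1.42, 4.57], [0.1, 2.73], [-2.68, 2.68]. Speed limits (rad/s): [2.57, 2.57, 3.14, 3.14, 3.14, 3.14].

INTERFACE

Orientations are given as a 3x3 rotation matrix whose columns are the frame's x, y, z axes.
In Python, from bench import manip, optics, nets gives the robot as it stands.
- The arm moves only by the tool servo_tool, never from a script. Its argument "commands" is one flat list of numbers, 7 for each row, row after row: the shift along the tool's x, y, z in m, then the turn, a rotation vector about the tool's x, y, z in degrees, then the closure in counts, from 0 (fully open) to 255 (shut). A call has 1 to 10 rows; each row is the pose to reach, as a shift and turn from the pose measured when the call began, along the tool's axes at that moment; what a row does not reach only later rows make up. A row lasts 1/10 s, in which the tool goes at most 50 mm and 8.59 degrees, less where a joint would pass 70% of its speed; a pose out of reach is approached as far as the arm can. A call with a gripper value outside its range is refused whole. The fingers move at their own pace and stop on an object; the grip force is fixed at half the most. Time passes only in rows, so rows that repeat a pose let the fingers close. It gives the time, the measured TCP pose, the force and the opening at its end, in the units of the state.
- manip.read_state(): the state, without advancing time (a new reading comes with each control period).
- optics.snapshot(name): name is "scene" or "top" or "wrist"; returns a dict with "frame" (420x560x3 uint8, red, green, blue), "depth" (420x560 float32, m along the optical axis (not along the pixel's ray), 0 where there is no reading), "fx", "fy", "cx", "cy" (pixels), "eye" and "rotation" of the camera in the world. Camera axes: x right, y down, z forward; pixel columns grow to the right and rows downward; lengths in m; the calibration is good to about 2 mm. A picture is of the moment at which its call begins.
- manip.finish_job(): hands the job in, once; it reports no verdict.
Trained networks look in a picture, given as the dict that the camera call returned (one of the last four; its "shot" number tells which), for a name from the list of things; names that differ only in an ending like _2 or _b are one class to them, and where a whole thing is asked for, a point or a joint stands for the part that bears it (a point fixed in the world has none). Each returns a list of dicts, best first, with "score" (0 to 1); they miss things now and then, are a little off and sometimes report something else, mostly with a low value. They report only what shows in the picture. A call takes as long as a camera call.
- nets.regions_of(name, picture): "pixels" (420x560 bool, what is visible of it) and "box" ([left, top, right, bottom] in pixels, round what is visible of it).
The state is a dict: "time": time; "q": joint angles; "dq": joint speeds; "tau": joint torques, N m; "tool_pos": TCP position; "tcp_rot": TCP orientation; "contact_force": force on the tool from outside, world axes, zero at the start; "torque": the same for the moment, N m; "width": opening from 0.0 (shut) to 1.0 (fully open).
Only numpy, scipy, OpenCV 4.12 (cv2) and the standard library are available. Lean on these libraries where they do the work, as an engineer would, in place of code of your own. Each camera call takes 0.05 s, during which the arm holds its last target. There are 200 camera calls.

## Working session

There is one attempt and no reset: what is moved stays moved. The work goes in short steps, Python scripts to look and compute and a tool call to move; the robot and the scene stay as the last step left them, time stands still between calls to the robot, and variables do not carry over. Pictures are saved under pics/ and viewed, about 8 in all and at most 12, crops included, and the job is handed in when it is done.

Besides the shell and the picture viewer there is one more tool, called after ">>>" as name(argument=value, ...) on one line, values as JSON. servo_tool: Moves the arm, as the interface text tells. Its arguments: {"type":"object","properties":{"commands":{"type":"array","items":{"type":"number"}}},"required":["commands"]}

```bash
mkdir -p pics; cat > h.py <<'E'
import numpy as np, cv2
from bench import manip, optics, nets
def cloud(s):
    d=s["depth"];v,u=np.mgrid[:d.shape[0],:d.shape[1]]
    P=np.stack([(u-s["cx"])/s["fx"]*d,(v-s["cy"])/s["fy"]*d,d],-1)
    W=P@np.array(s["rotation"]).T+np.array(s["eye"]); W[d==0]=np.nan
    return W
def save(s,n): cv2.imwrite(f"pics/{n}.png",s["frame"][:,:,::-1])
E
python3 - <<'E'
from h import *
s=optics.snapshot("top");save(s,"top");W=cloud(s)
for n in ["rack","lid_1","jar","grease_pot","stud","teal_button"]:
    for r in nets.regions_of(n,s)[:5]:
        p=W[r["pixels"]]; print(n,round(r["score"],2),r["box"],np.nanmedian(p,0).round(3),np.nanmax(p[:,2]).round(3))
    if n=="rack":
        p=W[nets.regions_of(n,s)[0]["pixels"]]; p=p[(p[:,2]>.06)&(p[:,2]<.08)]
        print(cv2.minAreaRect(p[:,:2].astype(np.float32)*1000),len(p))
m=(W[...,2]>.064)&(W[...,2]<.076)
k,l,st,c=cv2.connectedComponentsWithStats(m.astype(np.uint8))
for i in range(1,k):
    if st[i,4]>300:
        p=W[l==i];print(st[i],cv2.minAreaRect(p[:,:2].astype(np.float32)*1000))
print(manip.read_state(),s["eye"])
E
```

```text
rack 0.68 [239.6, 168.3, 332.7, 274.5] [ 0.517 -0.257  0.07 ] 0.076
rack 0.36 [289.7, 177.2, 330.2, 220.6] [ 0.56  -0.297  0.07 ] 0.075
((517.3509521484375, -256.53826904296875), (153.9639434814453, 186.02891540527344), 84.80429077148438) 7873
lid_1 0.96 [244.0, 222.5, 287.8, 269.0] [ 0.475 -0.215  0.07 ] 0.075
lid_1 0.82 [251.9, 169.1, 287.9, 217.7] [ 0.565 -0.222  0.07 ] 0.076
lid_1 0.73 [285.9, 223.0, 327.3, 271.9] [ 0.469 -0.29   0.07 ] 0.075
lid_1 0.67 [289.0, 175.0, 329.1, 221.4] [ 0.559 -0.297  0.07 ] 0.075
jar 0.97 [235.5, 105.9, 268.3, 145.5] [ 0.697 -0.188  0.07 ] 0.075
jar 0.51 [251.1, 171.6, 291.6, 218.9] [ 0.565 -0.224  0.07 ] 0.076
grease_pot 0.85 [293.3, 116.3, 319.9, 150.0] [ 0.689 -0.296  0.031] 0.037
stud 0.71 [286.1, 225.3, 328.5, 271.2] [ 0.469 -0.29   0.07 ] 0.075
stud 0.69 [183.3, 292.5, 196.5, 303.6] [ 0.37  -0.073  0.013] 0.018
stud 0.69 [243.9, 167.5, 332.4, 278.4] [ 0.515 -0.257  0.07 ] 0.076
teal_button 0.45 [246.1, 220.3, 285.4, 267.4] [ 0.475 -0.217  0.07 ] 0.075
[237 107  31  31 721] ((701.6603393554688, -188.83572387695312), (55.542198181152344, 55.9066
[... 261 characters left out ...]
 1.32839001e+00, -7.34817682e-02]), 'dq': array([-0.00125527, -0.00351082, -0.00145023, -0.00066078, -0.00083874,
        0.00114   ]), 'tau': array([ 6.50117272e-04, -4.56964195e+01, -2.51917666e+01, -3.42720987e-04,
        5.35559258e-03, -8.81521714e-06]), 'tool_pos': array([0.16265657, 0.55141979, 0.23114942]), 'tcp_rot': array([[-9.59147429e-01,  2.82906694e-01, -1.09524477e-04],
       [ 2.82906715e-01,  9.59147378e-01, -3.12154327e-04],
       [ 1.67395662e-05, -3.30387230e-04, -9.99999945e-01]]), 'contact_force': array([-0.06058647, -0.35001878, -0.43666512]), 'torque': array([ 0.01851685, -0.00795094,  0.00094072]), 'width': 0.9954339870366561} [ 0.46877168 -0.21494538  0.91973541]
```

View pics/top.png

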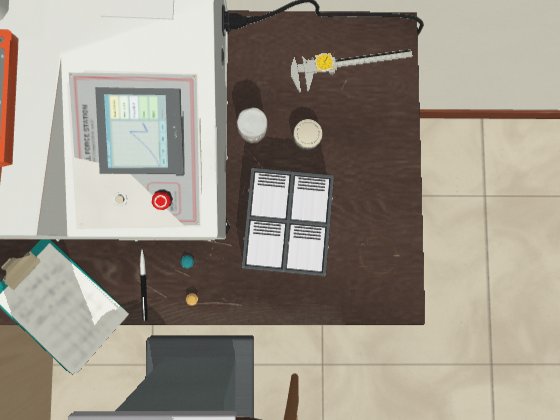

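The top view shows the rack around columns 243-332 and rows 168-275, with x up and y to the left, turned about -5.2°. A large machine stands left of column 226. I'll check its height before moving over.

```bash
python3 - <<'E'
from h import *
s=optics.snapshot("top");W=cloud(s)
a=np.deg2rad(-5.2);R=np.array([[np.cos(a),-np.sin(a)],[np.sin(a),np.cos(a)]]);c=np.array([.5174,-.2564])
for i,(x,y) in enumerate([(-39,37),(-39,-37),(51,37),(51,-37)],1):
    print(i,(c+R@np.array([x,y])/1e3).round(4),(c+R@np.array([x+21,y])/1e3).round(4))
t=optics.snapshot("scene");save(t,"scene");V=cloud(t);print(t["eye"])
P=np.concatenate([W.reshape(-1,3),V.reshape(-1,3)]);P=P[~np.isnan(P).any(1)]
ys=np.arange(-.5,.75,.1);print("x\\y",ys.round(2))
for x in np.arange(.1,1.0,.1):
    row=[]
    for y in ys:
        m=(abs(P[:,0]-x)<.05)&(abs(P[:,1]-y)<.05); row.append(f"{P[m,2].max():6.2f}" if m.any() else "   -  ")
    print(round(x,2),*row)
E
```

```text
1 [ 0.4819 -0.216 ] [ 0.5028 -0.2179]
2 [ 0.4752 -0.2897] [ 0.4961 -0.2916]
3 [ 0.5715 -0.2242] [ 0.5925 -0.2261]
4 [ 0.5648 -0.2979] [ 0.5858 -0.2998]
[-0.04267004  0.12505444  0.55362768]
x\y [-0.5 -0.4 -0.3 -0.2 -0.1 -0.   0.1  0.2  0.3  0.4  0.5  0.6  0.7]
0.1  -0.75  -0.75  -0.75   0.00   0.25   0.25   0.00   0.00  -0.75  -0.75  -0.38    -      -  
0.2  -0.75  -0.75  -0.75  -0.02   0.00  -0.00   0.01   0.01  -0.75    -    -0.37    -      -  
0.3   0.00   0.01   0.01   0.01   0.01   0.01   0.01   0.01   0.01    -    -0.37    -      -  
0.4   0.00   0.01   0.07   0.07   0.02   0.01   0.01   0.01   0.03    -      -      -      -  
0.5   0.00   0.01   0.08   0.07   0.22   0.22   0.27   0.38   0.13    -      -      -      -  
0.6   0.00   0.01   0.08   0.08   0.23   0.24   0.29   0.41    -      -      -      -      -  
0.7   0.01   0.01   0.04   0.07   0.25   0.26   0.30   0.40    -      -      -      -      -  
0.8   0.01   0.02   0.02   0.01   0.27   0.27   0.29   0.29    -      -      -      -      -  
0.9   0.34   0.34   0.34   0.34   0.34   0.34   0.42   0.39    -      -      -      -      -
```

View pics/scene.png

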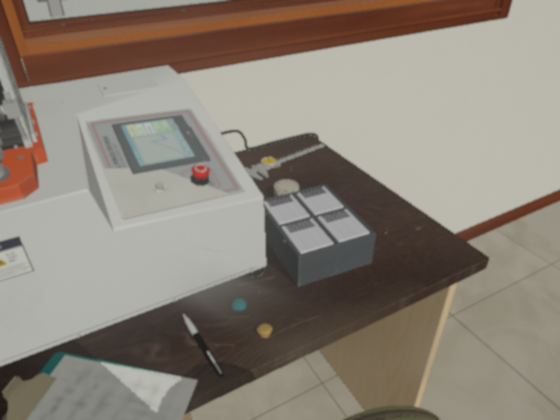

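The machine to the left is up to about 0.41 m high, and its right edge is near y = -0.13. I'll lift and retract first, then swing over in front of and above it.

>>> servo_tool(commands=[0,0,-0.05,0,0,0,255,0,-0.02,-0.095,0,0,0,255,0,-0.05,-0.135,0,0,0,255,0,-0.08,-0.175,0,0,0,255,0,-0.11,-0.215,0,0,0,255,0,-0.14,-0.25,0,0,0,255,0,-0.155,-0.26,0,0,0,255,0,-0.155,-0.26,0,0,0,255])

```text
time: 1.3
tool_pos: [0.1185, 0.4019, 0.4937]
tcp_rot: [[-0.959, 0.283, 0.002], [0.283, 0.959, 0.005], [-0.001, 0.006, -1.0]]
contact_force: [0.1, 0.7, 0.3]
width: 0.001
```

```bash
python3 - <<'E'
from h import *
st=manip.read_state();print(st["q"].round(3),st["tool_pos"].round(4),st["width"],st["time"])
w=optics.snapshot("wrist");t=optics.snapshot("scene");W=cloud(optics.snapshot("top"))
cv2.imwrite("pics/b.png",np.hstack([w["frame"],t["frame"]])[:,:,::-1][::1,::1][:, :]) if 0 else cv2.imwrite("pics/b.png",cv2.resize(np.hstack([w["frame"],t["frame"]])[:,:,::-1],(800,300)))
P=W.reshape(-1,3);m=(P[:,2]>.15)&(P[:,0]<.8);print(np.nanmin(P[m],0),np.nanpercentile(P[m],[1,99],axis=0))
E
```

```text
[ 1.183 -0.023  1.276 -0.     1.883 -0.101] [0.1185 0.4019 0.4937] 0.0007456940315097724 1.3
[ 0.48421688 -0.13926757  0.15008987] [[ 0.4864724  -0.13791361  0.17206198]
 [ 0.79687473  0.15552604  0.28565436]]
```

View pics/b.png

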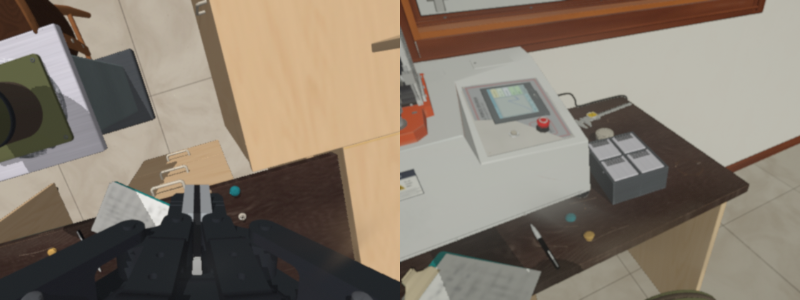

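The wrist view shows a wooden cabinet at upper right, so I'll locate it in the world before swinging.

```bash
python3 - <<'E'
from h import *
w=optics.snapshot("wrist");W=cloud(w);print(w["eye"],np.array(w["rotation"]).round(2))
for n,(u,v) in dict(woodTop=(420,70),woodTop2=(540,150),woodR=(500,20),woodedge=(350,220),teal=(328,266),desk=(400,320),deskR=(540,280),bench=(50,150),left=(30,260)).items(): print(n,W[v,u].round(3))
P=W.reshape(-1,3);g=np.isfinite(P[:,0])
xs=np.arange(-.3,1.,.1);ys=np.arange(-.5,1.3,.1);print(ys.round(1))
for x in xs: print(round(x,1),*[f"{P[m,2].max():5.2f}" if (m:=(abs(P[:,0]-x)<.05)&(abs(P[:,1]-y)<.05)).any() else "  -  " for y in ys])
E
```

```text
[0.05561573 0.42231961 0.63143859] [[ 0.28  0.93  0.25]
 [ 0.96 -0.27 -0.08]
 [-0.    0.26 -0.97]]
woodTop [ 0.055  0.659 -0.001]
woodTop2 [0.234 0.826 0.001]
woodR [ 0.019  0.789 -0.   ]
woodedge [ 0.265  0.496 -0.006]
teal [0.331 0.437 0.012]
desk [0.116 0.439 0.541]
deskR [0.471 0.801 0.002]
bench [0.007 0.065 0.035]
left [ 0.316 -0.675 -0.762]
[-0.5 -0.4 -0.3 -0.2 -0.1 -0.   0.1  0.2  0.3  0.4  0.5  0.6  0.7  0.8
  0.9  1.   1.1  1.2]
-0.3   -     -     -   -0.30 -0.30 -0.30 -0.14 -0.75 -0.75 -0.75 -0.59   -     -     -     -     -     -     -  
-0.2   -     -     -   -0.30 -0.30 -0.30  0.04 -0.65 -0.75 -0.75 -0.20   -     -     -     -     -     -     -  
-0.1   -     -     -     -     -    0.08  0.01  0.00 -0.75 -0.75  0.00  0.00  0.00   -     -     -     -     -  
0.0   -     -     -     -     -    0.15  0.15  0.00 -0.75 -0.75  0.00  0.00  0.00  0.00  0.00   -     -     -  
0.1   -     -     -     -    0.01  0.14  0.02  0.00 -0.75  0.58  0.58  0.00  0.00  0.08  0.02   -     -     -  
0.2   -     -     -     -   -0.00 -0.00  0.01  0.01 -0.75 -0.75  0.00  0.00  0.00  0.00  0.00   -     -     -  
0.3 -0.43 -0.75 -0.75  0.00  0.00  0.01  0.01  0.01  0.01  0.02  0.01  0.00  0.00  0.00  0.00   -     -     -  
0.4 -0.28 -0.75  0.00  0.00  0.01  0.01  0.00  0.01  0.00  0.02  0.01  0.00  0.00  0.00   -     -     -     -  
0.5 -0.36 -0.75 -0.75 -0.75 -0.75  0.01  0.00   -    0.09 -0.00  0.00  0.00  0.00  0.00   -     -     -     -  
0.6 -0.60 -0.75 -0.75   -     -     -     -     -     -     -    0.00  0.00  0.00  0.00   -     -     -     -  
0.7   -     -     -     -     -     -     -     -     -     -    0.00   -    0.00  0.00   -     -     -     -  
0.8   -     -     -     -     -     -     -     -     -     -     -     -     -     -     -     -     -     -  
0.9   -     -     -     -     -     -     -     -     -     -     -     -     -     -     -     -     -     -
```

>>> servo_tool(commands=[-0.0355,-0.0015,0,0,0,8.4,255,-0.071,-0.006,0,0,0,16.8,255,-0.1055,-0.0135,0,0,0,25.2,255,-0.1395,-0.024,0,0,0,33.6,255,-0.1725,-0.037,0,0,0,42,255,-0.204,-0.053,0,0,0,50.4,255,-0.2345,-0.0715,0,0,0,58.8,255,-0.263,-0.0925,0,0,0,67.2,255,-0.29,-0.116,0,0,0,75.6,255,-0.3145,-0.1415,0,0,0,84,255])

```text
time: 2.5
tool_pos: [0.3823, 0.1777, 0.4866]
tcp_rot: [[0.187, 0.982, -0.006], [0.982, -0.187, -0.005], [-0.006, -0.005, -1.0]]
contact_force: [-0.7, -0.1, -0.2]
width: -0.008
```

```bash
cat >> h.py <<'E'
def shift(target,yaw=-5.2,pos=None,R=None):
    from scipy.spatial.transform import Rotation as Q
    st=manip.read_state(); R=np.array(st["tcp_rot"]); a=np.deg2rad(yaw)
    T=np.array([[np.cos(a),np.sin(a),0],[np.sin(a),-np.cos(a),0],[0,0,-1]])
    print("t",round(st["time"],2),"pos",st["tool_pos"].round(4),"F",st["contact_force"].round(2),"shift",(R.T@(np.array(target)-st["tool_pos"])).round(4),"rot",np.degrees(Q.from_matrix(R.T@T).as_rotvec()).round(2))
E
python3 - <<'E'
from h import *
st=manip.read_state();print(st["q"].round(2))
for a,r in [(8,.42),(-8,.43),(-23.4,.5)]: shift([r*np.cos(np.deg2rad(a)),r*np.sin(np.deg2rad(a)),.45])
shift([.5028,-.2179,.3])
E
```

```text
[ 0.34 -0.01  1.28 -0.    1.88  0.52]
t 2.5 pos [0.3823 0.1777 0.4866] F [-0.67 -0.1  -0.16] shift [-0.1107  0.0555  0.0371] rot [4.000e-02 5.100e-01 8.442e+01]
t 2.5 pos [0.3823 0.1777 0.4866] F [-0.67 -0.1  -0.16] shift [-0.225   0.0873  0.0376] rot [4.000e-02 5.100e-01 8.442e+01]
t 2.5 pos [0.3823 0.1777 0.4866] F [-0.67 -0.1  -0.16] shift [-0.3551  0.1457  0.0382] rot [4.000e-02 5.100e-01 8.442e+01]
t 2.5 pos [0.3823 0.1777 0.4866] F [-0.67 -0.1  -0.16] shift [-0.3649  0.1933  0.188 ] rot [4.000e-02 5.100e-01 8.442e+01]
```

>>> servo_tool(commands=[-0.037,0.02,0,0,0,8.5,255,-0.074,0.038,0,0,0,17,255,-0.112,0.056,0,0,0,25.5,255,-0.15,0.066,0,0,0,34,255,-0.188,0.076,0,0,0,42.5,255,-0.225,0.088,0,0,0,51,255,-0.265,0.105,0,0,0,59.5,255,-0.302,0.13,0.02,0,0.3,68,255,-0.335,0.16,0.045,0,0.5,76.5,255,-0.365,0.193,0.07,0,0.5,84.4,255])

```text
time: 3.5
tool_pos: [0.5028, -0.2181, 0.416]
tcp_rot: [[0.995, -0.097, -0.002], [-0.097, -0.995, 0.001], [-0.003, -0.001, -1.0]]
contact_force: [0.5, 1.3, -0.6]
width: -0.003
```

```bash
python3 - <<'E'
from h import *
print(manip.read_state()["q"].round(2))
shift([.5028,-.2179,.1]);shift([.5028,-.2179,.07]);w=optics.snapshot("wrist");save(w,"w1")
E
```

```text
[-0.49  0.18  1.22 -0.    1.74  1.18]
t 3.5 pos [ 0.5028 -0.2181  0.416 ] F [ 0.53  1.28 -0.58] shift [0.0008 0.     0.316 ] rot [-0.04  0.14 -0.39]
t 3.5 pos [ 0.5028 -0.2181  0.416 ] F [ 0.53  1.28 -0.58] shift [9.00e-04 1.00e-04 3.46e-01] rot [-0.04  0.14 -0.39]
```

>>> servo_tool(commands=[0.001,0,0.05,0,0.1,-0.4,255,0.001,0,0.1,0,0.1,-0.4,255,0.001,0,0.15,0,0.1,-0.4,255,0.001,0,0.2,0,0.1,-0.4,255,0.001,0,0.25,0,0.1,-0.4,255,0.001,0,0.285,0,0.1,-0.4,255,0.001,0,0.31,0,0.1,-0.4,255,0.001,0,0.325,0,0.1,-0.4,255,0.001,0,0.331,0,0.1,-0.4,255,0.001,0,0.331,0,0.1,-0.4,255])

```text
time: 4.55
tool_pos: [0.5028, -0.2219, 0.0757]
tcp_rot: [[0.995, -0.098, -0.011], [-0.098, -0.995, 0.003], [-0.011, -0.002, -1.0]]
contact_force: [-0.2, 0.1, 0.1]
width: -0.0
```

```bash
python3 - <<'E'
from h import *
shift([.5028,-.2179,.07]);w=optics.snapshot("wrist");save(w,"w2")
E
```

```text
t 4.55 pos [ 0.5028 -0.2219  0.0757] F [-0.22  0.05  0.06] shift [-0.0003 -0.004   0.0058] rot [-0.1   0.64 -0.41]
```

View pics/w2.png

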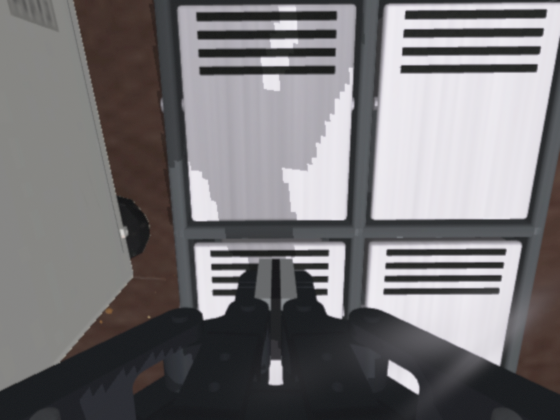

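The wrist view shows the shut fingertips over lid_1's ribs, around (275, 270). Now a gentle press.

>>> servo_tool(commands=[0,-0.003,0,0,0.5,0,255,0,-0.003,0.001,0,0.5,0,255,0,-0.003,0.002,0,0.5,0,255,0,-0.003,0.003,0,0.5,0,255,0,-0.003,0.004,0,0.5,0,255,0,-0.003,0.005,0,0.5,0,255])

```text
time: 5.2
tool_pos: [0.5039, -0.2195, 0.0722]
tcp_rot: [[0.995, -0.098, 0.0], [-0.098, -0.995, 0.0], [0.0, -0.0, -1.0]]
contact_force: [0.1, 0.3, -0.3]
width: -0.002
```

>>> servo_tool(commands=[0,0,0.001,0,0,0,255,0,0,0.002,0,0,0,255,0,0,0.003,0,0,0,255,0,0,0.004,0,0,0,255])

```text
time: 5.6
tool_pos: [0.5041, -0.2196, 0.0683]
tcp_rot: [[0.995, -0.098, 0.001], [-0.098, -0.995, 0.0], [0.001, -0.0, -1.0]]
contact_force: [-0.3, -0.2, 3.4]
width: 0.0
```

>>> servo_tool(commands=[0,0,0.001,0,0,0,255,0,0,0.002,0,0,0,255])

```text
time: 5.8
tool_pos: [0.5041, -0.2196, 0.0664]
tcp_rot: [[0.995, -0.098, 0.001], [-0.098, -0.995, 0.0], [0.001, -0.0, -1.0]]
contact_force: [-1.3, 0.5, 2.3]
width: 0.002
```

>>> servo_tool(commands=[0,0,0.001,0,0,0,255,0,0,0.002,0,0,0,255,0,0,0.003,0,0,0,255])

```text
time: 6.1
tool_pos: [0.5041, -0.2196, 0.0633]
tcp_rot: [[0.995, -0.098, 0.001], [-0.098, -0.995, 0.0], [0.001, -0.0, -1.0]]
contact_force: [0.3, -0.1, 2.7]
width: 0.0
```

Lid_1 gives at a steady 2–3 N, so it is over the empty pocket. I'll press deeper.

>>> servo_tool(commands=[0,0,0.0015,0,0,0,255,0,0,0.003,0,0,0,255,0,0,0.0045,0,0,0,255,0,0,0.006,0,0,0,255,0,0,0.0075,0,0,0,255,0,0,0.009,0,0,0,255])

```text
time: 6.7
tool_pos: [0.5044, -0.2198, 0.0542]
tcp_rot: [[0.995, -0.098, 0.001], [-0.098, -0.995, -0.0], [0.001, -0.0, -1.0]]
contact_force: [1.4, -1.0, 2.2]
width: -0.003
```

>>> servo_tool(commands=[0,0,0.0015,0,0,0,255,0,0,0.003,0,0,0,255,0,0,0.0045,0,0,0,255,0,0,0.006,0,0,0,255,0,0,0.0075,0,0,0,255,0,0,0.009,0,0,0,255])

```text
time: 7.3
tool_pos: [0.5044, -0.2198, 0.045]
tcp_rot: [[0.995, -0.098, 0.001], [-0.098, -0.995, 0.0], [0.001, -0.0, -1.0]]
contact_force: [1.4, -0.3, 1.7]
width: 0.006
```

```bash
python3 - <<'E'
from h import *
t=optics.snapshot("scene");save(t,"s3")
s=optics.snapshot("top")
cv2.imwrite("pics/c.png",np.hstack([cv2.resize(t["frame"][150:310,230:400],(400,376)),cv2.resize(s["frame"][150:290,220:350],(400,376))])[:,:,::-1])
shift([.5028,-.2179,.07])
E
```

```text
t 7.4 pos [ 0.5043 -0.2197  0.0449] F [ 1.13 -0.84  0.18] shift [-0.0016 -0.0017 -0.0251] rot [-0.01 -0.06 -0.42]
```

View pics/c.png

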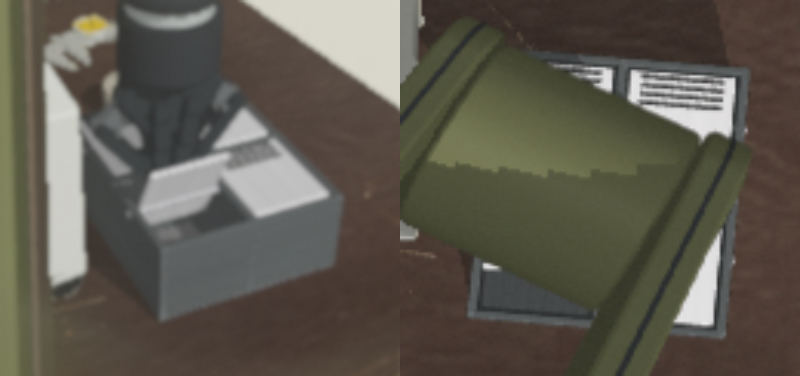

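The view shows lid_1 raised to about 60°, with the fingers inside on its far side. Next: lift, move to the near side and descend there.

>>> servo_tool(commands=[0,0,-0.02,0,0,0,255,0,0,-0.06,0,0,0,255,0,0,-0.1,0,0,0,255,0,0,-0.11,0,0,0,255,-0.02,-0.001,-0.11,0,0,0,255,-0.06,-0.001,-0.11,0,0,0,255,-0.09,-0.002,-0.11,0,0,0,255,-0.098,-0.002,-0.11,0,0,0,255,-0.098,-0.002,-0.11,0,0,0,255])

```text
time: 8.3
tool_pos: [0.4053, -0.2076, 0.1544]
tcp_rot: [[0.995, -0.099, -0.0], [-0.099, -0.995, 0.001], [-0.0, -0.001, -1.0]]
contact_force: [0.3, -1.3, 0.3]
width: 0.002
```

```bash
python3 - <<'E'
from h import *
shift([.4072,-.2092,.09]);w=optics.snapshot("wrist");save(w,"w4")
W=cloud(w);P=W.reshape(-1,3)[:,:];a=np.deg2rad(-5.2);R=np.array([[np.cos(a),-np.sin(a)],[np.sin(a),np.cos(a)]])
q=(P[:,:2]-[.4819,-.216])@R;m=(abs(q[:,1])<.028)&(abs(q[:,0])<.05)&(P[:,2]>.03)&(P[:,2]<.125)
q=q[m];z=P[m,2]
for b in np.arange(-.05,.05,.01):
    k=(q[:,0]>=b)&(q[:,0]<b+.01); print(round(b,2),k.sum(),np.percentile(z[k],[5,50,95]).round(3) if k.any() else "")
E
```

```text
t 8.3 pos [ 0.4053 -0.2076  0.1544] F [ 0.28 -1.33  0.29] shift [0.0021 0.0015 0.0644] rot [-0.06  0.02 -0.47]
-0.05 1095 [0.033 0.06  0.07 ]
-0.04 0 
-0.03 0 
-0.02 2086 [0.099 0.108 0.111]
-0.01 1864 [0.075 0.087 0.096]
0.0 1418 [0.052 0.062 0.072]
0.01 547 [0.041 0.046 0.049]
0.02 0 
0.03 2065 [0.034 0.062 0.07 ]
0.04 1363 [0.068 0.069 0.071]
```

View pics/w4.png

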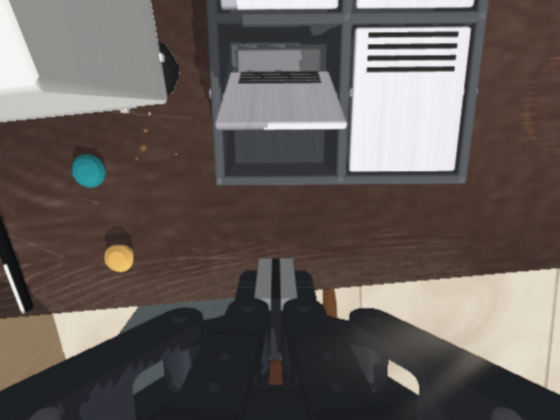

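lid_1 stands at about 64°, its edge at row 125. Now down, then push it over from the near side.

>>> servo_tool(commands=[0,0.001,0.03,0,0,-0.4,255,0.002,0.0015,0.055,0,0,-0.4,255,0.002,0.0015,0.063,0,0,-0.4,255,0.01,0.0015,0.064,0,0,-0.4,255,0.02,0.0015,0.064,0,0,-0.4,255,0.03,0.0015,0.064,0,0,-0.4,255,0.036,0.0015,0.064,0,0,-0.4,255,0.04,0.0015,0.064,0,0,-0.4,255,0.044,0.0015,0.064,0,0,-0.4,255,0.048,0.0015,0.064,0,0,-0.4,255])

```text
time: 9.35
tool_pos: [0.4546, -0.2144, 0.091]
tcp_rot: [[0.996, -0.091, 0.001], [-0.091, -0.996, 0.0], [0.001, -0.0, -1.0]]
contact_force: [-1.4, -0.1, 1.4]
width: -0.001
```

```bash
python3 - <<'E'
from h import *
a=np.deg2rad(-5.2)
shift([.4819-.012*np.cos(a),-.216-.012*np.sin(a),.09])
E
```

```text
t 9.35 pos [ 0.4546 -0.2144  0.091 ] F [-1.45 -0.13  1.41] shift [ 0.0153 -0.0009  0.001 ] rot [-0.01 -0.06 -0.05]
```

>>> servo_tool(commands=[0.003,0,0,0,0,0,255,0.006,0,0,0,0,0,255,0.009,0,0,0,0,0,255,0.012,0,0,0,0,0,255,0.014,0,0,0,0,0,255,0.015,0,0,0,0,0,255,0.015,0,0,0,0,0,255])

```text
time: 10.05
tool_pos: [0.4698, -0.2158, 0.091]
tcp_rot: [[0.996, -0.091, 0.001], [-0.091, -0.996, 0.0], [0.001, -0.0, -1.0]]
contact_force: [-1.3, -0.2, -0.1]
width: 0.001
```

>>> servo_tool(commands=[-0.01,0,0,0,0,0,255,-0.03,0,0,0,0,0,255,-0.05,0,-0.01,0,0,0,255,-0.06,0,-0.04,0,0,0,255,-0.06,0,-0.07,0,0,0,255,-0.06,0,-0.075,0,0,0,255])

```text
time: 10.65
tool_pos: [0.4109, -0.2114, 0.1689]
tcp_rot: [[0.996, -0.092, 0.007], [-0.092, -0.996, -0.003], [0.007, 0.003, -1.0]]
contact_force: [0.0, -1.0, -0.2]
width: 0.001
```

```bash
cat > ang.py <<'E'
from h import *
shift([.4072,-.2092,.16]);w=optics.snapshot("wrist");save(w,"w5")
W=cloud(w);P=W.reshape(-1,3);a=np.deg2rad(-5.2);R=np.array([[np.cos(a),-np.sin(a)],[np.sin(a),np.cos(a)]])
q=(P[:,:2]-[.4819,-.216])@R;z=P[:,2]
for lo in np.arange(.07,.12,.005):
    k=(abs(q[:,1])<.028)&(abs(q[:,0])<.045)&(z>=lo)&(z<lo+.005)
    print(round(lo,3),k.sum(),np.percentile(q[k,0],[5,50,95]).round(4) if k.any() else "")
s=optics.snapshot("scene")
cv2.imwrite("pics/e.png",np.hstack([cv2.resize(s["frame"][150:310,230:400],(400,376)),cv2.resize(w["frame"],(400,376))])[:,:,::-1])
E
python3 ang.py
```

```text
t 10.65 pos [ 0.4109 -0.2114  0.1689] F [ 0.04 -1.01 -0.24] shift [-0.0039 -0.0019  0.0089] rot [ 0.16 -0.39 -0.08]
0.07 460 [-0.0038  0.0374  0.0417]
0.075 52 [-0.0016 -0.0016 -0.0016]
0.08 42 [-0.0016 -0.0016 -0.0016]
0.085 0 
0.09 0 
0.095 99 [-0.0015 -0.0015 -0.0015]
0.1 3 [-0.0015 -0.0015 -0.0015]
0.105 0 
0.11 976 [-0.0013  0.0006  0.0026]
0.115 8 [0.0005 0.001  0.0015]
```

View pics/e.png

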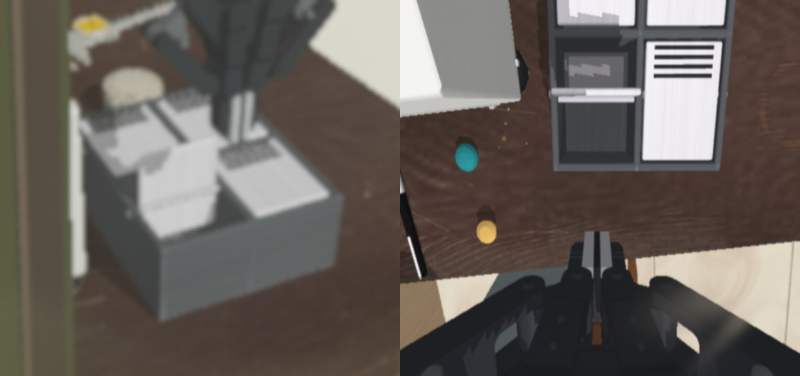

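The lid stands upright: its near face is at x ≈ -1.5 mm at all heights, and its top is at 0.114 m. The other lids are flat, and the stud and button haven't moved. The fingers are clear, so I'll hand in.

>>> servo_tool(commands=[0,0,-0.02,0,0,0,255,0,0,-0.03,0,0,0,255,0,0,-0.03,0,0,0,255])

```text
time: 11.05
tool_pos: [0.4107, -0.211, 0.1972]
tcp_rot: [[0.996, -0.092, 0.005], [-0.092, -0.996, -0.002], [0.005, 0.002, -1.0]]
contact_force: [0.3, -0.2, 0.0]
width: 0.002
```

```bash
python3 -c "
from h import *
s=manip.read_state();print(s['tool_pos'],s['contact_force'],s['time']);print(manip.finish_job())"
```

```text
[ 0.41065747 -0.2110205   0.19724683] [ 0.32356485 -0.22297028  0.03893755] 11.05
the job is handed in; nothing more can be done
None
```

The lid over the empty pocket is open and upright. It is lid_1 (near left), and the job was handed in at 11 s.

- **Finding the lid:** I pressed lid_1's ribs first and it kept turning, with readings of at most 3.4 N. The other three lids were never pressed.
- **Opening it:** I pressed the ribs down until the lid stood at about 64°. Then I pushed the raised part over from the near side with shut fingers, at about 2 N.
- **Last checks:** The depth measurement put the lid at about 90°: its near face was at x ≈ -1.5 mm from the hinge from 75 to 105 mm height, and its top at about 114 mm. It stayed there after the fingers withdrew, and the fingers were well clear with no contact force.
- **Surroundings:** The other lids looked shut and the stud and button looked unmoved in the last pictures. The jar was not in view and I did not remeasure it or the grease pot, but the arm stayed away from both.

No check failed or disagreed.

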